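# Hold a spare spindle in the optical gauge

## Task

One of the three steel parts in the sloping wooden rack is the spindle with a round collar and a thin threaded stub on top: draw it out of its socket and turn it level, square across the beam of the optical diameter gauge, so that the middle of its journal (the smooth shank below the collar) sits in the centre of the beam between the two windows. The gauge measures it in the air: finish while still holding the spindle there, steady and gripped, never letting it touch the gauge or the table. Do not bump the gauge, and leave the other two parts in their sockets and everything else where it is.

Things in the scene. Friction and masses are not known exactly. Their poses are not given: they have to be found in the camera images.
- spindle: Steel spindle to take, 195 mm long, 0.4 kg, round. Along z (its axis, foot to top), mm: journal dia 18, 0-85; collar dia 36, 85-93; body dia 22, 93-158; threaded stub dia 15, 158-195. Origin: centre of the foot's end face. Centre of mass about 96 mm up. At the start its lower 64 mm stand in any one of the rack's sockets, leaning about 42 degrees from vertical.
- journal_mid (a point): Middle of the spindle's journal, on its axis, 45 mm from the foot: the point to hold in the beam.
- grip (a point): Point on the spindle's axis 125 mm from the foot, mid-length of the 22 mm thick part, a good place to grip.
- square_arbor: Bystander in the rack: steel part with the same foot and collar but a 28 mm square block on top, 151 mm long, no thread. Origin at its foot. Axes: z = its axis from foot to top.
- plain_arbor: Bystander in the rack: steel part with the same foot, no collar, plain round 25 mm upper part, 140 mm long. Origin at its foot. Axes: z = its axis from foot to top.
- rack: Fixed rack: wooden block on a 150 x 250 mm steel foot, about 105 mm high. Three blind sockets in a row along its y (-70, 0, 70 mm), dia 20, 65 deep, leaning 40 degrees from vertical: the parts' tops lean to the rack's -x, the robot's side; draw along that axis. Origin: on the table in the middle of the rack, z up; yaw varies.
- rack_mouth (a point): Centre of the middle socket's mouth, 85 mm above the table.
- gauge: Fixed optical gauge: base plate 90 (x) x 220 (y) x 15 mm, two grey heads 50 x 45, tops 165 mm above the table, 107 mm clear between their windows along y. Open above and along x. Origin: centre of base, on the table. x (away from the robot): line along which the spindle must lie, either way round; y: the beam. Rack and gauge share the table, one left, one right.
- beam (a point): Centre of the beam, midway between the windows, 130 mm above the table.
- table: Plywood work table, top at z = 0.
- bushing_tall: Bystander: flanged dark steel bushing, diameter 76, 70 mm high.
- bushing_low: Bystander: flanged dark steel bushing, diameter 68, 45 mm high.
- blue_sleeve: Bystander: blue plastic sleeve, diameter 56, 50 mm high.
- steel_block: Bystander: steel block, 50 mm.
- spacer: Bystander: steel spacer ring, diameter 60, 14 mm high.
- wrench: Bystander: steel wrench lying flat at the left side.
Mind the look-alikes: they are no part of the job. Leave any green, orange or yellow look-alike of the spindle alone.

How it is judged:
On the way:
1. the spindle is gripped and drawn clear of its socket (contact force between spindle and the fingers above 1 N and contact force between spindle and rack below 0.2 N and height (world z) of spindle above 0.11 m), for 0.2 s.
At the end, for the whole second after the job is handed in: Spindle still, held by the fingers alone; axis level within 8 deg and along the gauge's x within 8.5 deg, either way round; journal middle within 20 mm of the beam centre along gauge x and y, 12 mm in height; other rack parts moved under 20 mm, bystanders under 30 mm (x of journal_mid in the frame of gauge between -0.02 and 0.02 m and y of journal_mid in the frame of gauge between -0.02 and 0.02 m and z of journal_mid in the frame of gauge between 0.118 and 0.142 m and angle between the z axis of spindle and the x axis of gauge, either way round below 0.15 rad and angle between spindle's own z axis and vertical between 1.43 and 1.71 rad and contact force between spindle and the fingers above 1 N and contact force between spindle and gauge below 0.2 N and contact force between spindle and rack below 0.2 N and contact force between spindle and table below 0.2 N and linear speed of spindle below 0.03 m/s and distance of each of square_arbor, plain_arbor from where it was at the start of the episode below 0.02 m and distance of each of bushing_tall, bushing_low, blue_sleeve, steel_block, spacer, wrench from where it was at the start of the episode below 0.03 m); the arm keeps its last pose, push and grip.
It fails at once if the spindle touches the gauge (contact force between spindle and gauge above 1 N).
It fails at once if the robot bumps the gauge (contact force between any of the arm, the fingers and gauge above 2 N).
It fails at once if the spindle touches the table (contact force between spindle and table above 1 N).
It fails at once if another part of the rack is drawn or knocked out (distance of any of square_arbor, plain_arbor from where it was at the start of the episode above 0.02 m).
It fails at once if a bystander is pushed away (distance of any of bushing_tall, bushing_low, blue_sleeve, steel_block, spacer, wrench from where it was at the start of the episode above 0.03 m).
It also fails if it takes over 42 s, if anything falls off the work surface, if the arm or the gripper's body presses on something with over 40 N, if the wrist force passes 120 N, or if a joint passes its speed limit or range.

## Robot

A 7-joint arm with a two-finger parallel gripper is mounted at the origin on the work surface. World frame = base frame: x ahead of the robot, y to its left, z up, the work surface at z = 0. Lengths are in m, angles in rad, forces in N, time in s.
With the tool pointing down it reaches from about 0.425 to 0.95 m from the base axis. Payload 16.7 kg.
Tool frame: the origin (TCP) lies on the mounting face of the last link; the fingertips stand 199 mm ahead of it and the grasp point (between the pads) lies 180 mm ahead of it; z points along the fingers, y is the line along which they close (so a half turn about z gives the same grasp; the last joint's range is limited). The gripper opens to 94 mm and grips with 3 to 60 N. Pads are 16 mm wide; open, the fingers measure 119 mm over their backs; the gripper's body (75 mm by 177 mm) begins 78 mm behind the grasp point.
Start: joints at [-1.272, 0.426, 0.074, 1.606, -0.034, 1.111, -0.067], TCP at [0.292, 0.608, 0.405] pointing down, gripper open.
Joint ranges: [-2.85, 2.85], [-0.5, 2.14], [-1.23, 1.37], [0.21, 2.46], [-1.02, 4.16], [0.16, 2.05], [-2.73, 2.73]. Speed limits (rad/s): [1.89, 1.89, 2.39, 2.39, 3.01, 3.01, 3.01].

## Interface

Orientations are given as a 3x3 rotation matrix whose columns are the frame's x, y, z axes.
In Python, from rig import bot gives the robot as it stands. The module is installed in compiled form; this text tells all that it offers.
- The arm moves only by the tool jog_arm, never from a script. Its argument "targets" is a list of rows, each a list of 3 entries, a list of its own where there are three numbers: the opening, from 0 (shut) to 1 (fully open), then the shift along the tool's x, y, z in a scale on which 1.0 is 750 mm, then the turn about the tool's z in shares of pi rad (1.0 is pi rad). In form: [[gripper, [tx, ty, tz], spin], ...]. A call has 1 to 20 rows; each row is the pose to reach, as a shift and turn from the pose commanded when the call began, along the tool's axes at that moment; what a row does not reach only later rows make up. A row lasts 1/8 s, in which the tool goes at most 62.5 mm and 10.7 degrees, less where a joint would pass 70% of its speed; a pose out of reach is approached as far as the arm can. Shift and turn numbers lie between -1 and 1, and a call with a number outside is refused. A call with a gripper value outside its range is refused whole. The fingers move at their own pace and stop on an object; "grip_force" is the grip in N (left out, the last holds). Time passes only in rows, so rows that repeat a pose let the fingers close. It gives the time, the measured TCP pose, the force, the opening and the grip force at its end, in the units of the state.
- bot.state(): the state, without advancing time (a new reading comes with each control period).
- bot.read_camera(name): name is "scene" or "top"; returns a dict with "pixels" (400x640x3 uint8, red, green, blue), "K" (3x3 intrinsics, pixels), "D" ([k1, k2, p1, p2, k3] as OpenCV has them; the pictures are not rectified), "eye" and "attitude" of the camera in the world. Camera axes: x right, y down, z forward; pixel columns grow to the right and rows downward; lengths in m; the calibration is good to about 2 mm. A picture is of the moment at which its call begins. There is no depth.
- bot.finish_job(): hands the job in; it is judged then, once.
The state is a dict: "clock": time; "joint_pos": joint angles; "joint_velocities": joint speeds; "effort": joint torques, N m; "tcp_pos": TCP position; "orientation": TCP orientation; "force": force on the tool from outside, world axes, zero at the start; "ft_torque": the same for the moment, N m; "width": finger opening in m; "grip_force": force on a finger pad.
Only numpy, scipy, OpenCV 4.12 (cv2) and the standard library are available. Lean on these libraries where they do the work, as an engineer would, in place of code of your own. Each camera call takes 0.05 s, during which the arm holds its last target. There are 200 camera calls.

## Working session

There is one attempt and no reset: what is moved stays moved. The work goes in short steps, Python scripts to look and compute and a tool call to move; the robot and the scene stay as the last step left them, time stands still between calls to the robot, and variables do not carry over. Pictures are saved under pics/ and viewed, at most 11 in all, crops included, and the job is handed in when it is done.

Besides the shell and the picture viewer there is one more tool, called after "Call:" as a command line: name --argument value ..., lists and objects as JSON in quotes. jog_arm: Moves the arm, as the interface text tells. Its arguments: {"type":"object","properties":{"targets":{"type":"array"},"grip_force":{"type":"number"}},"required":["targets"]}

```bash
mkdir -p pics
python3 - <<'E'
from rig import bot
import cv2,numpy as np,pickle
s=bot.state()
for k in('clock','tcp_pos','orientation','width','joint_pos'):print(k,np.round(s[k],3).tolist())
for n in('scene','top'):
    c=bot.read_camera(n);pickle.dump(c,open(n+'0.pkl','wb'))
    cv2.imwrite(f'pics/{n}0.png',c['pixels'][...,::-1]);print(n,c['K'],c['D'],c['eye'],c['attitude'])
E
```

```text
clock 0.0
tcp_pos [0.292, 0.608, 0.404]
orientation [[-0.901, 0.433, -0.0], [0.433, 0.901, -0.001], [-0.0, -0.001, -1.0]]
width 0.094
joint_pos [-1.272, 0.427, 0.074, 1.607, -0.034, 1.111, -0.067]
scene [[407.39616875   0.         316.22940852]
 [  0.         407.39616875 198.86035444]
 [  0.           0.           1.        ]] [0.0345546 0.        0.        0.        0.       ] [ 1.11377678 -0.35576987  1.03182068] [[ 0.57308419  0.65571686 -0.49153832]
 [ 0.8194776  -0.45446692  0.34916513]
 [ 0.00556556 -0.60290565 -0.79779308]]
top [[411.77658624   0.         318.58452887]
 [  0.         411.77658624 200.57620257]
 [  0.           0.           1.        ]] [-0.05575111  0.          0.          0.          0.        ] [0.25361143 0.05437473 1.32628742] [[-0.05505287 -0.97331954  0.22275154]
 [-0.99847303  0.05468383 -0.00782919]
 [-0.0045606  -0.22284243 -0.97484381]]
```

View pics/scene0.png

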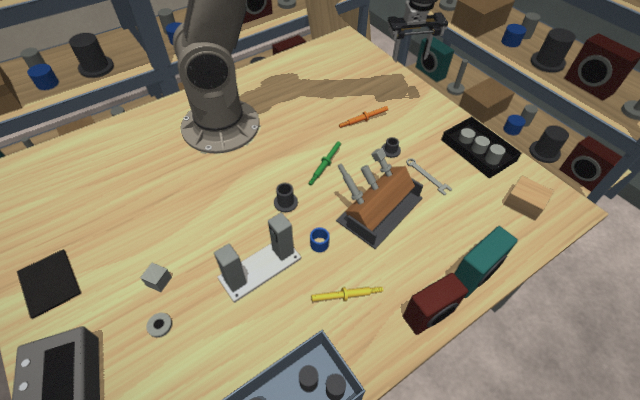

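View pics/top0.png

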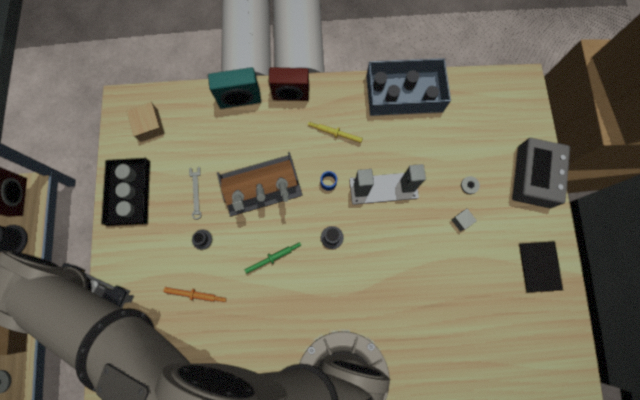

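The scene view shows the rack at about (380,205), with three part tops near (345,170), (368,170) and (380,155). The gauge heads are at (230,268) and (280,237). In the top view the rack is at (260,185), with tops at (238,200), (261,192) and (283,188), and the gauge is at (388,185).

Candidates, by scene pixel: rack parts (345,175), (370,175) and (382,158), plus the coloured decoys green (325,163), orange (363,117) and yellow (347,294), which I exclude. One close crop of both views should settle the choice.

Run:
```python
import cv2,numpy as np
a=cv2.imread('pics/scene0.png')[135:255,325:435];b=cv2.imread('pics/top0.png')[145:225,210:310]
a=cv2.resize(a,None,fx=5,fy=5,interpolation=cv2.INTER_CUBIC)[:, :]
a=cv2.resize(a,(400,436)); b=cv2.resize(b,(400,320),interpolation=cv2.INTER_CUBIC)
o=np.zeros((436,800,3),np.uint8);o[:,:400]=a;o[:320,400:]=b
cv2.imwrite('pics/crop0.png',o)
g=cv2.imread('pics/scene0.png')[205:305,205:310];h=cv2.imread('pics/top0.png')[155:215,340:440]
o=np.zeros((400,800,3),np.uint8);o[:381,:400]=cv2.resize(g,(400,381),interpolation=cv2.INTER_CUBIC);o[:240,400:]=cv2.resize(h,(400,240),interpolation=cv2.INTER_CUBIC)
cv2.imwrite('pics/crop1.png',o)
```

```text
(no output)
```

View pics/crop0.png

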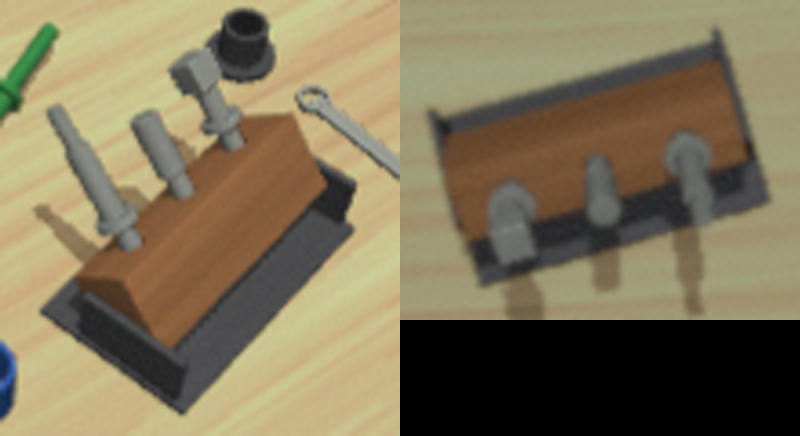

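View pics/crop1.png

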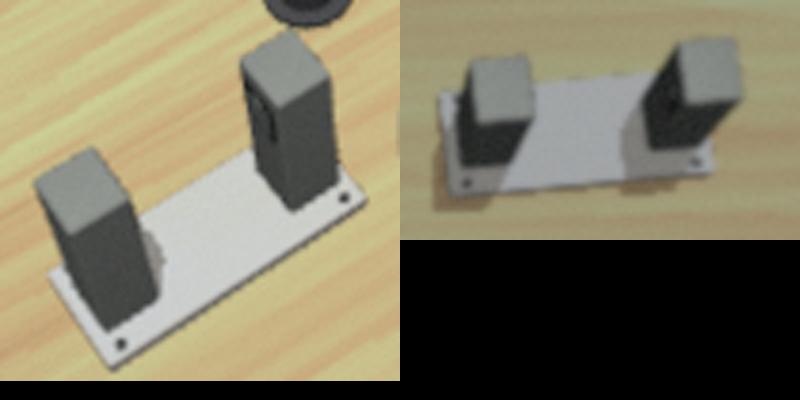

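The spindle is the rack part nearest the gauge. In the crop its thin stub tip is at (57,110), its round collar at (117,216), and in the top view at (688,152) and (702,218). The part at the far end has a square block and the middle one is plain, so the choice is clear. The gauge head tops are visible in both views.

```bash
cat > vis.py <<'E'
import cv2,numpy as np,pickle
def cam(n,i): return pickle.load(open(f'{n}{i}.pkl','rb'))
def ray(c,p):
    u=cv2.undistortPoints(np.array([[p]],float),c['K'],np.array(c['D']))[0,0]
    d=np.array(c['attitude'])@np.array([*u,1]);return np.array(c['eye']),d/np.linalg.norm(d)
def tri(cs,ps):
    A=0;b=0;L=[]
    for c,p in zip(cs,ps):
        o,d=ray(c,p);P=np.eye(3)-np.outer(d,d);A=A+P;b=b+P@o;L.append((P,o))
    x=np.linalg.solve(A,b);return x,max(np.linalg.norm(P@(x-o)) for P,o in L)*1000
def onz(c,p,z):
    o,d=ray(c,p);return o+d*(z-o[2])/d[2]
def proj(c,X):
    R=np.array(c['attitude']);t=-R.T@np.array(c['eye'])
    return cv2.projectPoints(np.atleast_2d(X).astype(float),cv2.Rodrigues(R.T)[0],t,c['K'],np.array(c['D']))[0][:,0]
E
python3 - <<'E'
from vis import *
S,T=cam('scene',0),cam('top',0)
s0=lambda x,y:(325+x/3.636,135+y/3.636); t0=lambda x,y:(210+(x-400)/4,145+y/4)
s1=lambda x,y:(205+x/3.81,205+y/3.81); t1=lambda x,y:(340+(x-400)/4,155+y/4)
def show(n,a,b):
    X,e=tri((S,T),(a,b));print(n,X.round(4),'res mm',round(e,1));return X
tip=show('tip',s0(57,110),t0(702,219));col=show('collar',s0(117,216),t0(688,152))
v=tip-col;print('len',np.linalg.norm(v),'lean',np.degrees(np.arccos(v[2]/np.linalg.norm(v))),'az',np.degrees(np.arctan2(v[1],v[0])))
show('square top',s0(195,72),t0(515,243));show('plain top',s0(146,120),t0(603,210))
A=show('headA',s1(84,190),t1(711,70));B=show('headB',s1(286,68),t1(502,89))
print('sep',np.linalg.norm(B-A),'yaw y-axis',np.degrees(np.arctan2(-(B-A)[0],(B-A)[1])),'mid',(A+B)/2)
for n,c,f,p,z in [('base',S,s1,(48,275),.015),('base',S,s1,(112,366),.015),('base',S,s1,(367,200),.015),('base',T,t1,(440,92),.015),('base',T,t1,(450,195),.015),('base',T,t1,(715,172),.015),
 ('rackfoot',S,s0,(42,312),.005),('rackfoot',S,s0,(183,412),.005),('rackfoot',S,s0,(353,232),.005),('rackfoot',T,t0,(482,284),.005),('rackfoot',T,t0,(768,201),.005),
 ('wood S',S,s0,(78,280),.09),('wood S',S,s0,(130,290),.1),('wood S apex far',S,s0,(295,117),.105),('woodS',S,s0,(325,185),.06),('woodS',S,s0,(172,348),.06)]:
    print(n,onz(c,f(*p),z).round(3))
E
```

```text
tip [0.5261 0.1421 0.1735] res mm 2.5
collar [0.5955 0.1552 0.1038] res mm 1.4
len 0.09925386767061949 lean 45.356509615896414 az -169.32477881002418
square top [0.5268 0.2867 0.1287] res mm 3.7
plain top [0.5471 0.2189 0.1317] res mm 2.6
headA [ 0.5903 -0.251   0.1575] res mm 2.4
headB [ 0.5844 -0.0955  0.157 ] res mm 1.9
sep 0.15561256752393204 yaw y-axis 2.1845572003426184 mid [ 0.58734259 -0.17323821  0.15728137]
base [ 0.553 -0.284  0.015]
base [ 0.64  -0.279  0.015]
base [ 0.633 -0.064  0.015]
base [ 0.624 -0.064  0.015]
base [ 0.536 -0.066  0.015]
base [ 0.543 -0.285  0.015]
rackfoot [0.585 0.096 0.005]
rackfoot [0.725 0.131 0.005]
rackfoot [0.671 0.369 0.005]
rackfoot [0.52  0.335 0.005]
rackfoot [0.577 0.097 0.005]
wood S [0.62 0.1  0.09]
wood S [0.656 0.122 0.1  ]
wood S apex far [0.599 0.343 0.105]
woodS [0.645 0.345 0.06 ]
woodS [0.698 0.135 0.06 ]
```

```bash
cat > fit.py <<'E'
from vis import *
from scipy.optimize import least_squares
from scipy.spatial.transform import Rotation as Ro
S,T=cam('scene',0),cam('top',0)
h=lambda x,s:(x+.5)/s-.5
s0=lambda x,y:(325+h(x,3.636),135+h(y,3.636)); t0=lambda x,y:(210+h(x-400,4),145+h(y,4))
s1=lambda x,y:(205+h(x,3.81),205+h(y,3.81)); t1=lambda x,y:(340+h(x-400,4),155+h(y,4))
def rz(a):return Ro.from_euler('z',a).as_matrix()
G=[] # (camera idx, pixel, gauge-local point)
def hd(y): return [(-.025,y-.0225,.165),(-.025,y+.0225,.165),(.025,y+.0225,.165),(.025,y-.0225,.165)]
yc=.0535+.0225
for p,q in zip([(36,185),(93,148),(131,192),(75,235)],[hd(-yc)[i] for i in(0,1,2,3)]):G.append((0,s1(*p),q))
for p,q in zip([(241,63),(291,30),(330,72),(282,107)],[hd(yc)[i] for i in(0,1,2,3)]):G.append((0,s1(*p),q))
for p,q in zip([(472,60),(529,57),(535,118),(474,122)],[hd(yc)[i] for i in(2,3,0,1)]):G.append((1,t1(*p),q))
for p,q in zip([(680,40),(737,38),(742,98),(684,103)],[hd(-yc)[i] for i in(2,3,0,1)]):G.append((1,t1(*p),q))
for c,p,q in [(0,s1(48,275),(-.045,-.11,.015)),(0,s1(112,366),(.045,-.11,.015)),(0,s1(367,200),(.045,.11,.015)),(1,t1(440,92),(.045,.11,.015)),(1,t1(450,192),(-.045,.11,.015)),(1,t1(715,170),(-.045,-.11,.015))]:G.append((c,p,q))
K=[(0,s0(42,312),(-.075,-.125,.006)),(0,s0(183,408),(.075,-.125,.006)),(0,s0(353,230),(.075,.125,.006)),(1,t0(482,283),(-.075,.125,.006)),(1,t0(768,200),(-.075,-.125,.006))]
SP=[(0,s0(57,110),.195),(0,s0(117,216),.089),(1,t0(702,219),.195),(1,t0(688,152),.089)]
def cams(x):
    o=[]
    for i,c in enumerate((S,T)):
        d=x[6*i:6*i+6];c=dict(c);c['eye']=np.array(c['eye'])+d[:3];c['attitude']=np.array(c['attitude'])@Ro.from_rotvec(d[3:]).as_matrix();o.append(c)
    return o
def res(x,full=False):
    C=cams(x);r=[]
    for c,p,q in G: r.append((proj(C[c],rz(x[14])@q+[x[12],x[13],0])[0]-p))
    for c,p,q in K: r.append((proj(C[c],rz(x[17])@q+[x[15],x[16],0])[0]-p))
    a=np.array([np.sin(x[21])*np.cos(x[22]),np.sin(x[21])*np.sin(x[22]),np.cos(x[21])])
    for c,p,q in SP: r.append((proj(C[c],x[18:21]+a*q)[0]-p))
    if full:return np.array(r)
    d=x[:12].reshape(2,6)
    # spindle vs rack: azimuth and socket position priors
    local=rz(x[17]).T@(x[18:21]+a*.064-[x[15],x[16],0])
    pri=[(local[1]+.07)/.003,(local[2]-.085)/.003,(x[21]-np.radians(42))/.03,np.sin(x[22]-x[17]-np.pi)/.03]
    return np.r_[np.ravel(r)/.6,(d[:,:3]/.002).ravel(),(d[:,3:]/.003).ravel(),pri]
x0=np.r_[np.zeros(12),.587,-.173,.03,.63,.22,.2,.65,.16,.04,.75,-2.95]
f=least_squares(res,x0);x=f.x
if __name__=='__main__':
    print('cost',f.cost,'px rms',np.sqrt((res(x,True)**2).mean()),np.abs(res(x,True)).max())
    print('cams',(x[:12]*1000).round(1));print('gauge',x[12:14],np.degrees(x[14]));print('rack',x[15:17],np.degrees(x[17]));print('sp',x[18:21],np.degrees(x[21:23]))
    a=np.array([np.sin(x[21])*np.cos(x[22]),np.sin(x[21])*np.sin(x[22]),np.cos(x[21])])
    for q in(.064,.089,.12,.125,.195):print(q,(x[18:21]+a*q).round(4))
    print('mouth in rack',rz(x[17]).T@(x[18:21]+a*.064-[x[15],x[16],0]))
    cov=np.linalg.inv(f.jac.T@f.jac);print('sd mm/mrad',(np.sqrt(np.diag(cov))[12:]*1000).round(1))
    np.save('fit.npy',x)
    C=cams(x);s=lambda u,v:s0(u,v)
    for z,p in[(.09,(78,280)),(.105,(130,290)),(.105,(125,290)),(.05,(172,348)),(.105,(295,117))]:
        print('wood',p,(rz(x[17]).T@(onz(C[0],s(*p),z)-[x[15],x[16],0])).round(3))
E
python3 fit.py
```

```text
cost 50.679882294816295 px rms 0.7512982840969666 1.6052412012468835
cams [-0.2 -0.2  1.8  2.5  0.6  2.7  0.2  0.2  1.4 -0.6 -1.6 -2.8]
gauge [ 0.58673006 -0.17082363] 2.2221639021743065
rack [0.62126343 0.23745364] 13.439857685804403
sp [0.65230613 0.17222934 0.03803965] [  42.14581551 -167.00495205]
0.064 [0.6105 0.1626 0.0855]
0.089 [0.5941 0.1588 0.104 ]
0.12 [0.5738 0.1541 0.127 ]
0.125 [0.5706 0.1534 0.1307]
0.195 [0.5248 0.1428 0.1826]
mouth in rack [-0.02791111 -0.07031978  0.08549178]
sd mm/mrad [ 2.8  2.6  4.7  3.1  3.1  6.8  3.6  3.4  2.2 17.4 19.6]
wood (78, 280) [-0.037 -0.129  0.09 ]
wood (130, 290) [ 0.005 -0.119  0.105]
wood (125, 290) [ 0.002 -0.122  0.105]
wood (172, 348) [ 0.044 -0.108  0.05 ]
wood (295, 117) [-0.     0.113  0.105]
```

The fit agrees with the text: mouth height 85.5 mm, lean 42°, socket at y = -70, ridge near rack x ≈ -4 mm at 105 mm. I'll compute the approach with the jaw line square to the spindle's vertical plane.

```bash
cat > go.py <<'E'
import numpy as np
from rig import bot
def rel(p,yaz,s=None):
    """p: grasp point world, yaz: azimuth of tool y (deg) -> tool shift mm, spin deg"""
    s=s or bot.state();R=np.array(s['orientation']);t=np.array(s['tcp_pos'])
    d=R.T@(np.array(p)+[0,0,.18]-t)*1000
    return d.round(1),round((np.degrees(np.arctan2(R[1,1],R[0,1]))-yaz+180)%360-180,1)
E
python3 - <<'E'
from go import *
print(rel([.573,.154,.225],103),rel([.573,.154,.127],103))
E
```

```text
(array([-449.8, -287.9,   -0.6]), np.float64(-38.7)) (array([-449.8, -287.8,   97.4]), np.float64(-38.7))
```

The manual's scale: shifts go in shares of 750 mm and turns go in shares of pi rad. Converting my numbers, -450 mm / 750 = -0.6, -288 mm / 750 = -0.384, -39 degrees / 180 = -0.2167.

Call:
jog_arm --targets '[[0.55, [-0.6, -0.384, -0.0013], -0.2167], [0.55, [-0.6, -0.384, -0.0013], -0.2167], [0.55, [-0.6, -0.384, -0.0013], -0.2167], [0.55, [-0.6, -0.384, -0.0013], -0.2167], [0.55, [-0.6, -0.384, -0.0013], -0.2167], [0.55, [-0.6, -0.384, -0.0013], -0.2167], [0.55, [-0.6, -0.384, -0.0013], -0.2167], [0.55, [-0.6, -0.384, -0.0013], -0.2167], [0.55, [-0.6, -0.384, -0.0013], -0.2167], [0.55, [-0.6, -0.384, -0.0013], -0.2167], [0.55, [-0.6, -0.384, -0.0013], -0.2167], [0.55, [-0.6, -0.384, -0.0013], -0.2167], [0.55, [-0.6, -0.384, -0.0013], -0.2167], [0.55, [-0.6, -0.384, -0.0013], -0.2167], [0.55, [-0.6, -0.384, -0.0013], -0.2167], [0.55, [-0.6, -0.384, -0.0013], -0.2167]]'

```text
clock: 2.1
tcp_pos: [0.5732, 0.154, 0.4057]
orientation: [[-0.973, -0.231, 0.0], [-0.231, 0.973, -0.0], [-0.0, -0.0, -1.0]]
force: [-1.0, -0.3, 0.5]
width: 0.0517
grip_force: 0.0
```

Run:
```python
from go import *
from vis import *
import pickle
s=bot.state();print(s['clock'],s['joint_pos'].round(2) if hasattr(s['joint_pos'],'round') else s['joint_pos'],s['width'],s['tcp_pos']);print(rel([.573,.154,.127],103,s))
o=[]
from fit import cams
x=np.load('fit.npy');
for i,n in enumerate(('scene','top')):
    c=bot.read_camera(n);pickle.dump(c,open(n+'1.pkl','wb'))
    # fingertip target projected
    p=proj(cams(x)[i],np.array(s['tcp_pos'])+[0,0,-.199])[0];print(n,'tip centre px',p,'raw',proj(c,np.array(s['tcp_pos'])+[0,0,-.199])[0])
    u,v=(345,170) if i==0 else (275,185)
    im=c['pixels'][v-60:v+60,u-50:u+50,::-1];print(u-50,v-60);o.append(cv2.resize(im,(400,480),interpolation=cv2.INTER_CUBIC))
cv2.imwrite('pics/pre.png',np.hstack(o))
```

```text
2.1 [-0.51  0.29  0.17  1.8  -0.06  1.05  1.48] 0.05168008870675087 [0.57315676 0.15401703 0.40569502]
(array([ 0.2,  0. , 98.7]), np.float64(0.3))
scene tip centre px [354.16461603 167.43015093] raw [354.45478653 166.0514168 ]
295 110
top tip centre px [279.78579298 180.56838566] raw [278.92351138 180.71374775]
225 125
```

View pics/pre.png

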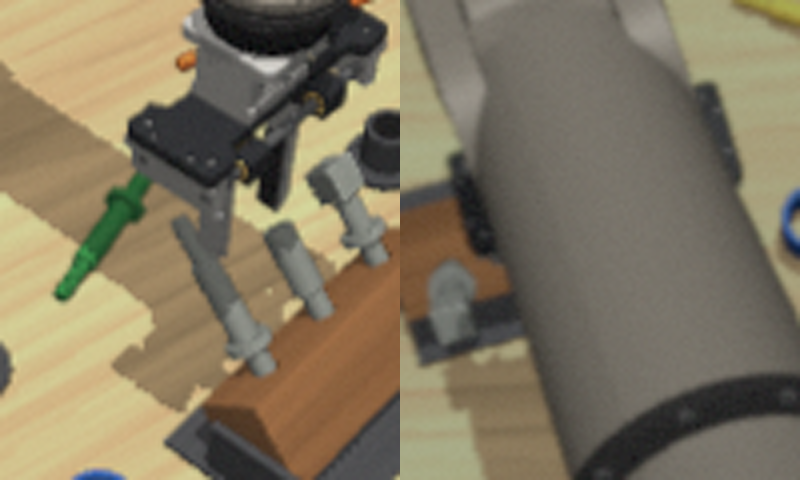

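The scene crop shows the open fingers above the spindle, with tips at full-frame (348.7,172.5) and (362.5,161.2). Their midpoint lies within 1.5 px of the prediction. Descending now.

To row units: 98 mm / 750 = 0.1307, 85 mm / 750 = 0.1133.

Call:
jog_arm --targets '[[0.55, [0, 0, 0.0533], 0], [0.55, [0, 0, 0.0867], 0], [0.55, [0, 0, 0.1133], 0], [0.55, [0, 0, 0.1307], 0], [0.55, [0, 0, 0.1307], 0], [0.55, [0, 0, 0.1307], 0]]'

```text
clock: 2.95
tcp_pos: [0.5734, 0.154, 0.3084]
orientation: [[-0.973, -0.231, 0.001], [-0.231, 0.973, 0.0], [-0.001, 0.0, -1.0]]
force: [0.8, 0.3, 0.5]
width: 0.0518
grip_force: 0.0
```

Run:
```python
from go import *
from vis import *
import pickle
s=bot.state();print(s['clock'],s['width'],s['tcp_pos'],s['force'])
c=bot.read_camera('scene');pickle.dump(c,open('scene2.pkl','wb'))
im=c['pixels'][140:220,310:410,::-1];cv2.imwrite('pics/down.png',cv2.resize(im,(750,600),interpolation=cv2.INTER_CUBIC))
```

```text
2.95 0.0518259015788552 [0.57344874 0.15400307 0.30840569] [0.79647516 0.29749892 0.451243  ]
```

View pics/down.png

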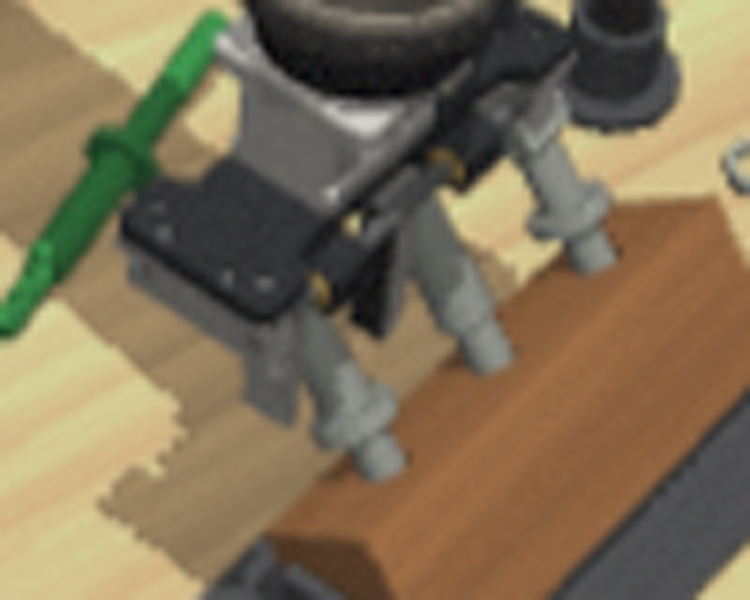

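The fingers straddle the body just above the collar, with the near tip at crop (270,415) and the far tip at (380,320). Closing now.

Call:
jog_arm --targets '[[0.3, [0, 0, 0], 0], [0.25, [0, 0, 0], 0], [0.2, [0, 0, 0], 0], [0.1, [0, 0, 0], 0], [0.1, [0, 0, 0], 0], [0.1, [0, 0, 0], 0], [0.1, [0, 0, 0], 0]]' --grip_force 8

```text
clock: 3.88
tcp_pos: [0.5738, 0.1526, 0.3082]
orientation: [[-0.973, -0.229, 0.001], [-0.229, 0.973, -0.001], [-0.001, -0.002, -1.0]]
force: [2.5, -8.3, 5.3]
width: 0.0219
grip_force: 8.0
```

To row units: -15.1 mm / 750 = -0.0201, 13.1 mm / 750 = 0.0175.

Call:
jog_arm --targets '[[0.0, [0, -0.0013, 0], 0], [0.0, [0, -0.0027, 0], 0], [0.0, [0, -0.0027, 0], 0], [0.0, [0, -0.0027, 0], 0], [0.0, [0.0044, -0.0027, -0.0051], 0], [0.0, [0.0088, -0.0027, -0.01], 0], [0.0, [0.0131, -0.0027, -0.0151], 0], [0.0, [0.0175, -0.0027, -0.0201], 0]]' --grip_force 60

```text
clock: 4.88
tcp_pos: [0.5608, 0.1489, 0.3228]
orientation: [[-0.973, -0.231, -0.0], [-0.231, 0.973, -0.0], [0.0, -0.0, -1.0]]
force: [3.5, -1.7, -2.6]
width: 0.0211
grip_force: 59.9
```

To row units: -90 mm / 750 = -0.12, -75 mm / 750 = -0.1.

Call:
jog_arm --targets '[[0.0, [0.0067, 0, -0.0077], 0], [0.0, [0.0133, 0, -0.0153], 0], [0.0, [0.0213, 0, -0.0245], 0], [0.0, [0.0293, 0, -0.0337], 0], [0.0, [0.0373, 0, -0.0429], 0], [0.0, [0.0453, 0, -0.052], 0], [0.0, [0.0533, 0, -0.0613], 0], [0.0, [0.0533, 0, -0.08], 0], [0.0, [0.0533, 0, -0.1], 0], [0.0, [0.0533, 0, -0.12], 0], [0.0, [0.0533, 0, -0.12], 0], [0.0, [0.0533, 0, -0.12], 0], [0.0, [0.0533, 0, -0.12], 0]]'

```text
clock: 6.5
tcp_pos: [0.5218, 0.1397, 0.4122]
orientation: [[-0.973, -0.231, -0.001], [-0.231, 0.973, -0.0], [0.001, -0.0, -1.0]]
force: [0.6, -0.2, -4.1]
width: 0.0209
grip_force: 59.9
```

Run:
```python
from go import *
from vis import *
import pickle
s=bot.state();print(s['clock'],s['width'],s['tcp_pos'],s['force'])
c=bot.read_camera('scene');pickle.dump(c,open('scene3.pkl','wb'))
im=c['pixels'][100:260,300:460,::-1];cv2.imwrite('pics/drawn.png',cv2.resize(im,(600,600),interpolation=cv2.INTER_CUBIC))
```

```text
6.5 0.020930042579053988 [0.52184435 0.13973318 0.41220071] [ 0.62082645 -0.1550604  -4.06969825]
```

View pics/drawn.png

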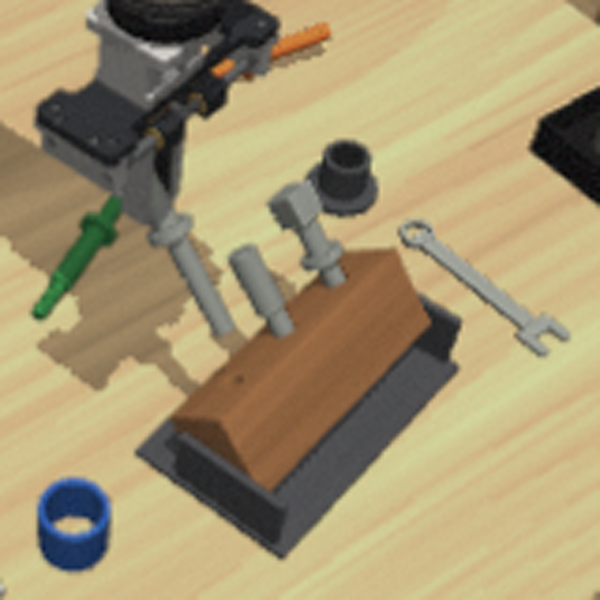

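The spindle is drawn clear, with its foot at crop (222,333) and collar at (170,228), and both other parts still sit in their sockets. The tool can't tilt, so I'll level the spindle by pivoting it in the pads, lowering the journal onto the rack's wooden ridge.

```bash
cat > tilt.py <<'E'
from go import *
from vis import *
from fit import cams,rz
x=np.load('fit.npy')
def inplane(i,c,p,s):
    """intersect pixel ray with vertical tool x-z plane through the grasp -> (mm ahead, mm below) of grasp"""
    d=x[6*i:6*i+6]; from scipy.spatial.transform import Rotation as Ro
    c=dict(c);c['eye']=np.array(c['eye'])+d[:3];c['attitude']=np.array(c['attitude'])@Ro.from_rotvec(d[3:]).as_matrix()
    R=np.array(s['orientation']);g=np.array(s['tcp_pos'])+.18*R[:,2];o,r=ray(c,p);n=R[:,1]
    X=o+r*(n@(g-o))/(n@r);q=R.T@(X-g)*1000;return np.array([-q[0],q[2]])
E
python3 - <<'E'
from tilt import *
s=bot.state();c=cam('scene',3)
h=lambda a:(a+.5)/3.75-.5
f=inplane(0,c,(300+h(222),100+h(331)),s);k=inplane(0,c,(300+h(170),100+h(228)),s)
print('foot',f,'len',np.hypot(*f),'deg below',np.degrees(np.arctan2(f[1],f[0])),'collar',k,np.hypot(*k),np.degrees(np.arctan2(*(f-k)[::-1])))
R=rz(x[17]);
for z in(.205,.12):
    p=R@[-.004-.070,-.083,0]+[x[15],x[16],z];print(p,rel(p,103.4,s))
E
```

```text
foot [78.41850966 91.27366688] len 120.33430484664012 deg below 49.332209675537094 collar [22.45416839 18.34273769] 28.99389080740896 52.498778152800895
[0.5685812  0.13952722 0.205     ] (array([-45.4, -11. ,  27.2]), np.float64(-0.1))
[0.5685812  0.13952722 0.12      ] (array([-45.5, -11. , 112.2]), np.float64(-0.1))
```

To row units: 48 mm / 750 = 0.064, -45 mm / 750 = -0.06.

Call:
jog_arm --targets '[[0.0, [-0.02, -0.0067, 0], 0], [0.0, [-0.04, -0.0147, 0], 0], [0.0, [-0.06, -0.0147, 0], 0], [0.0, [-0.06, -0.0147, 0.016], 0], [0.0, [-0.06, -0.0147, 0.0293], 0], [0.0, [-0.06, -0.0147, 0.04], 0], [0.0, [-0.06, -0.0147, 0.048], 0], [0.0, [-0.06, -0.0147, 0.056], 0], [0.0, [-0.06, -0.0147, 0.064], 0]]' --grip_force 40

```text
clock: 7.68
tcp_pos: [0.5686, 0.1395, 0.365]
orientation: [[-0.973, -0.231, 0.001], [-0.231, 0.973, 0.001], [-0.002, 0.0, -1.0]]
force: [0.7, 0.8, 1.0]
width: 0.0213
grip_force: 40.0
```

Contact shows as a vertical force change of about 5 N. Continuing down.

To row units: 40 mm / 750 = 0.0533, 35 mm / 750 = 0.0467.

Call:
jog_arm --targets '[[0.0, [0, 0, 0.0067], 0], [0.0, [0, 0, 0.0133], 0], [0.0, [0, 0, 0.02], 0], [0.0, [0, 0, 0.0267], 0], [0.0, [0, 0, 0.0333], 0], [0.0, [0, 0, 0.04], 0], [0.0, [0, 0, 0.0467], 0], [0.0, [0, 0, 0.0533], 0], [0.0, [0, 0, 0.0533], 0]]'

```text
clock: 8.8
tcp_pos: [0.5684, 0.1395, 0.3243]
orientation: [[-0.973, -0.231, -0.0], [-0.231, 0.973, -0.0], [0.0, -0.0, -1.0]]
force: [2.6, 0.6, -1.1]
width: 0.0212
grip_force: 40.0
```

Run:
```python
from go import *
from vis import *
import pickle
s=bot.state();print(s['clock'],s['width'],s['tcp_pos'],s['force'])
c=bot.read_camera('scene');pickle.dump(c,open('scene4.pkl','wb'))
im=c['pixels'][120:240,310:430,::-1];cv2.imwrite('pics/piv.png',cv2.resize(im,(600,600),interpolation=cv2.INTER_CUBIC))
```

```text
8.8 0.0212451119169577 [0.56836556 0.1394762  0.32434245] [ 2.62202679  0.61717812 -1.07647467]
```

View pics/piv.png

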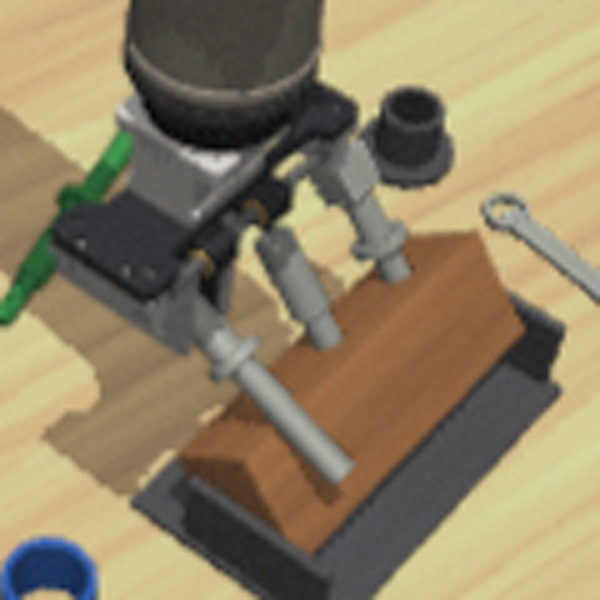

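The spindle is pivoting as planned, with its foot now up at crop (340,470) over the ridge and forces small. Finishing the descent.

To row units: 29 mm / 750 = 0.0387, 25 mm / 750 = 0.0333.

Call:
jog_arm --targets '[[0.0, [0, 0, 0.0067], 0], [0.0, [0, 0, 0.0133], 0], [0.0, [0, 0, 0.02], 0], [0.0, [0, 0, 0.0267], 0], [0.0, [0, 0, 0.0333], 0], [0.0, [0, 0, 0.0387], 0], [0.0, [0, 0, 0.0387], 0]]'

```text
clock: 9.72
tcp_pos: [0.5682, 0.1394, 0.2954]
orientation: [[-0.973, -0.231, -0.0], [-0.231, 0.973, -0.0], [0.0, -0.0, -1.0]]
force: [-1.2, 0.3, 1.3]
width: 0.0208
grip_force: 40.0
```

To row units: -95 mm / 750 = -0.1267, -70 mm / 750 = -0.0933.

Call:
jog_arm --targets '[[0.0, [0, 0, 0], 0], [0.0, [0, 0, 0], 0], [0.0, [0, 0, -0.0133], 0], [0.0, [0, 0, -0.0333], 0], [0.0, [0, 0, -0.06], 0], [0.0, [0, 0, -0.0933], 0], [0.0, [0, 0, -0.1267], 0], [0.0, [0, 0, -0.1267], 0], [0.0, [0, 0, -0.1267], 0], [0.0, [0, 0, -0.1267], 0]]' --grip_force 60

```text
clock: 10.98
tcp_pos: [0.568, 0.1394, 0.3897]
orientation: [[-0.973, -0.231, -0.002], [-0.231, 0.973, -0.001], [0.002, -0.0, -1.0]]
force: [-0.2, -0.3, -3.7]
width: 0.0207
grip_force: 60.0
```

Run:
```python
from go import *
from vis import *
import pickle
s=bot.state();print(s['clock'],s['width'],s['tcp_pos'],s['force'],s['joint_pos'])
c=bot.read_camera('scene');pickle.dump(c,open('scene5.pkl','wb'));t=bot.read_camera('top');pickle.dump(t,open('top5.pkl','wb'))
im=c['pixels'][110:230,310:430,::-1];cv2.imwrite('pics/lev.png',cv2.resize(im,(600,600),interpolation=cv2.INTER_CUBIC))
```

```text
10.975 0.020698512057552715 [0.5680333  0.13937662 0.38974142] [-0.20911815 -0.28564783 -3.68527231] [-0.49562952  0.2956557   0.17707096  1.83594545 -0.06023285  1.0168401
  1.50934808]
```

View pics/lev.png

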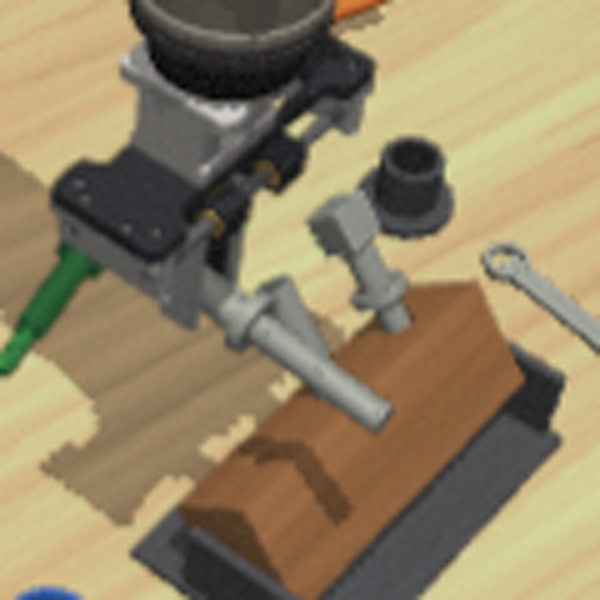

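The spindle looks nearly level: foot end at crop (378,414), collar at (244,316). It holds free of the rack with its weight on the wrist (-3.7 N). Measuring the tilt and the move to the gauge.

Run:
```python
from tilt import *
s=bot.state();c=cam('scene',5);h=lambda a:(a+.5)/5-.5
f=inplane(0,c,(310+h(378),110+h(414)),s);k=inplane(0,c,(310+h(246),110+h(316)),s)
print('foot',f,np.hypot(*f),'deg below',np.degrees(np.arctan2(f[1],f[0])),'collar',k,np.degrees(np.arctan2(*(f-k)[::-1])))
# model prediction of foot px for tilt a, length 120
R=np.array(s['orientation']);g=np.array(s['tcp_pos'])+.18*R[:,2]
C=dict(c);d=x[:6]
from scipy.spatial.transform import Rotation as Ro
C['eye']=np.array(c['eye'])+d[:3];C['attitude']=np.array(c['attitude'])@Ro.from_rotvec(d[3:]).as_matrix()
for a in(-5,0,5,10):
    u=-R[:,0]*np.cos(np.radians(a))+R[:,2]*np.sin(np.radians(a))
    print(a,[((proj(C,g+u*l)[0]-[310,110]+.5)*5).round(0) for l in(.120,.027)])
yaw=x[14];gx=np.array([np.cos(yaw),np.sin(yaw)]);gy=np.array([-np.sin(yaw),np.cos(yaw)])
b=x[12:14];p=np.r_[b-gx*.075,0]
print('beam',b);
for z in(.26,.13):print(rel(p+[0,0,z],90+np.degrees(yaw),s))
```

```text
foot [121.06651043   4.6401785 ] 121.15540104969271 deg below 2.1949304894620734 collar [33.62597125 -5.26081627] 6.460152875062187
-5 [array([380., 395.]), array([236., 314.])]
0 [array([378., 408.]), array([236., 317.])]
5 [array([375., 420.]), array([235., 319.])]
10 [array([370., 431.]), array([234., 322.])]
beam [ 0.58673006 -0.17082363]
(array([ 127.2, -291.7,  -49.8]), np.float64(11.1))
(array([ 127. , -291.7,   80.2]), np.float64(11.1))
```

Tilt is about 2° foot-down, well inside the limit. Moving above the gauge.

To row units: -292 mm / 750 = -0.3893, -288 mm / 750 = -0.384, 11 degrees / 180 = 0.0611.

Call:
jog_arm --targets '[[0.0, [0, 0, -0.0333], 0], [0.0, [0.0133, -0.02, -0.0667], 0], [0.0, [0.0333, -0.06, -0.0667], 0.0111], [0.0, [0.0533, -0.1067, -0.0667], 0.0222], [0.0, [0.0733, -0.1533, -0.0667], 0.0333], [0.0, [0.0933, -0.2, -0.0667], 0.0444], [0.0, [0.1133, -0.2467, -0.0667], 0.0556], [0.0, [0.1333, -0.2933, -0.0667], 0.0611], [0.0, [0.1493, -0.3333, -0.0667], 0.0611], [0.0, [0.1627, -0.3667, -0.0667], 0.0611], [0.0, [0.1693, -0.384, -0.0667], 0.0611], [0.0, [0.1693, -0.3893, -0.0667], 0.0611], [0.0, [0.1693, -0.3893, -0.0667], 0.0611], [0.0, [0.1693, -0.3893, -0.0667], 0.0611], [0.0, [0.1693, -0.3893, -0.0667], 0.0611]]'

```text
clock: 12.95
tcp_pos: [0.5123, -0.1733, 0.4407]
orientation: [[-0.999, -0.042, -0.0], [-0.042, 0.999, 0.0], [0.0, 0.0, -1.0]]
force: [-0.2, -0.2, -3.0]
width: 0.0205
grip_force: 60.0
```

Run:
```python
from tilt import *
import pickle
s=bot.state();print(s['clock'],s['tcp_pos'],s['orientation'][:2],s['force'])
yaw=x[14];gx=np.array([np.cos(yaw),np.sin(yaw)]);print(rel(np.r_[x[12:14]-gx*.0755,.133],90+np.degrees(yaw),s))
o=[]
for i,(n,u,v) in enumerate((('scene',205,150),('top',340,120))):
    c=bot.read_camera(n);pickle.dump(c,open(n+'6.pkl','wb'))
    w,hh=(120,150) if i==0 else (120,120)
    o.append(cv2.resize(c['pixels'][v:v+150,u:u+100,::-1],(400,600),interpolation=cv2.INTER_CUBIC))
cv2.imwrite('pics/over.png',np.hstack(o))
```

```text
12.95 [ 0.51226423 -0.17331778  0.44074416] [[-9.99124601e-01 -4.18333712e-02 -4.13905740e-05]
 [-4.18333758e-02  9.99124594e-01  1.17208100e-04]] [-0.17086222 -0.24163611 -2.97221776]
(array([  1. ,  -0.4, 127.7]), np.float64(0.2))
```

View pics/over.png

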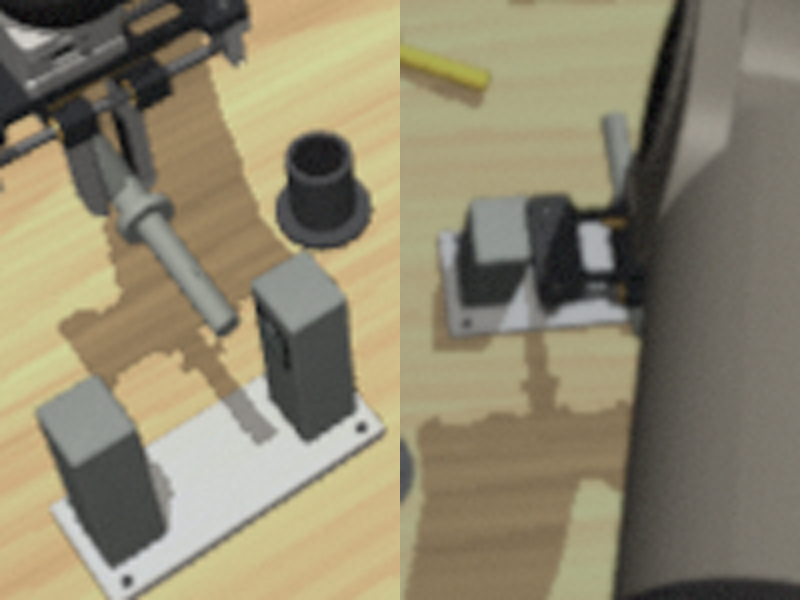

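The spindle hangs above the gauge with its foot at scene crop (228,318) and top crop (614,118), still level by eye. Checking both against the prediction.

Run:
```python
from tilt import *
from fit import cams
s=bot.state();S,T=cams(x);h=lambda a:(a+.5)/4-.5
f=inplane(0,cam('scene',6),(205+h(227),150+h(319)),s);print('foot',f,np.degrees(np.arctan2(f[1],f[0])))
X,e=tri((S,T),((205+h(227),150+h(319)),(340+h(214),120+h(120))));print('foot tri',X,e)
R=np.array(s['orientation']);g=np.array(s['tcp_pos'])+.18*R[:,2]
print('pred',[proj(c,g-R[:,0]*.12+R[:,2]*.005)[0] for c in(S,T)],'seen',(205+h(227),150+h(319)),(340+h(214),120+h(120)))
yaw=x[14];print('foot in gauge',rz(yaw).T@(X-[x[12],x[13],0]))
```

```text
foot [127.89318784  -7.7913894 ] -3.486211371789515
foot tri [ 0.63131378 -0.16479974  0.25454773] 0.03482793801100995
pred [array([260.05467991, 230.12434705]), array([394.55621868, 149.14479001])] seen (261.375, 229.375) (393.125, 149.625)
foot in gauge [0.04478377 0.00429065 0.25454773]
```

Everything agrees within a few mm: foot at gauge x = 45 mm, y = +4 mm, tilt about 3° down. Descending gently.

To row units: 127 mm / 750 = 0.1693, 122 mm / 750 = 0.1627.

Call:
jog_arm --targets '[[0.0, [0.0013, -0.0027, 0.02], 0], [0.0, [0.0013, -0.0027, 0.04], 0], [0.0, [0.0013, -0.0027, 0.06], 0], [0.0, [0.0013, -0.0027, 0.08], 0], [0.0, [0.0013, -0.0027, 0.1], 0], [0.0, [0.0013, -0.0027, 0.12], 0], [0.0, [0.0013, -0.0027, 0.1373], 0], [0.0, [0.0013, -0.0027, 0.152], 0], [0.0, [0.0013, -0.0027, 0.1627], 0], [0.0, [0.0013, -0.0027, 0.1693], 0], [0.0, [0.0013, -0.0027, 0.1693], 0], [0.0, [0.0013, -0.0027, 0.1693], 0], [0.0, [0.0013, -0.0027, 0.1693], 0], [0.0, [0.0013, -0.0027, 0.1693], 0]]'

```text
clock: 14.8
tcp_pos: [0.5112, -0.176, 0.314]
orientation: [[-0.999, -0.041, 0.0], [-0.041, 0.999, -0.0], [-0.0, -0.0, -1.0]]
force: [0.9, -0.0, -4.1]
width: 0.0208
grip_force: 60.0
```

Run:
```python
from tilt import *
import pickle
s=bot.state();print(s['clock'],s['tcp_pos'],s['force'],s['width'])
c=bot.read_camera('scene');pickle.dump(c,open('scene7.pkl','wb'));t=bot.read_camera('top');pickle.dump(t,open('top7.pkl','wb'))
o=[cv2.resize(k['pixels'][v:v+150,u:u+100,::-1],(400,600),interpolation=cv2.INTER_CUBIC) for k,u,v in((c,205,160),(t,340,120))]
cv2.imwrite('pics/final.png',np.hstack(o))
```

```text
14.8 [ 0.51122239 -0.17603045  0.31398247] [ 0.86206861 -0.01625376 -4.05774251] 0.020828715742799674
```

View pics/final.png

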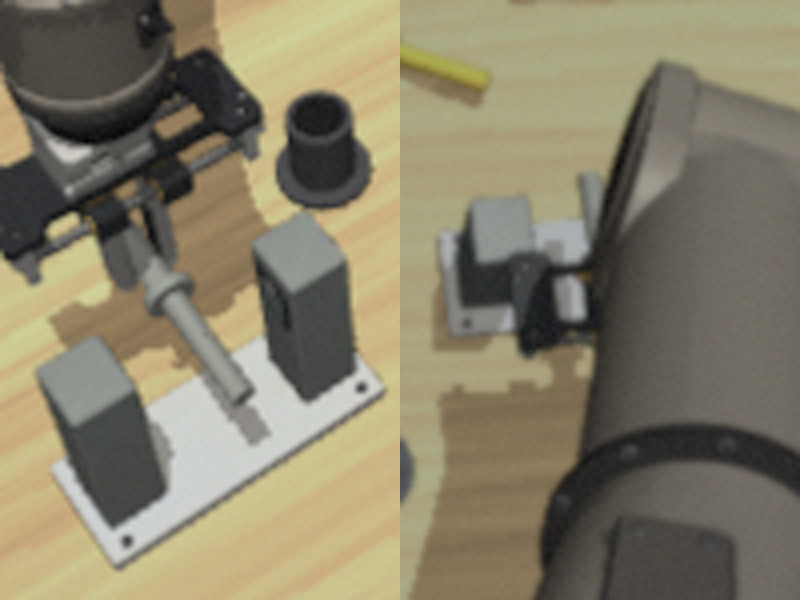

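The journal lies between the heads without touching them, with its foot at scene crop (240,390) and top crop (591,178). A last numeric check comes before handing in.

Run:
```python
from tilt import *
from fit import cams
s=bot.state();S,T=cams(x);h=lambda a:(a+.5)/4-.5
X,e=tri((S,T),((205+h(240),160+h(390)),(340+h(191),120+h(180))))
F=rz(x[14]).T@(X-[x[12],x[13],0]);R=np.array(s['orientation']);G=rz(x[14]).T@(np.array(s['tcp_pos'])+.18*R[:,2]-[x[12],x[13],0])
u=(G-F)/np.linalg.norm(G-F);print('foot',F,e,'grip',G,'len',np.linalg.norm(G-F),'journal mid',F+u*.045,'tilt',np.degrees(np.arcsin(u[2])),'yaw',np.degrees(np.arctan2(-u[1],-u[0])))
```

```text
foot [0.04211971 0.00036736 0.12695657] 0.14129130818277233 grip [-0.07565512 -0.00227884  0.13388583] len 0.118008171093269 journal mid [-0.00279131 -0.00064172  0.12959891] tilt 3.3662575807434987 yaw 1.287121751030689
```

All values are well inside tolerance: journal middle at (-3, -1, 129.6) mm, tilt 3.4°, yaw 1.3°.

```bash
python3 -c "
from rig import bot
print(bot.finish_job())"
```

```text
the job is handed in; nothing more can be done
None
```

I handed the job in with the spindle gripped at 60 N in the gauge beam; by my last camera measurement its journal middle was within 3 mm of the beam centre, 3.4° from level and 1.3° off the gauge's x, but no verdict came back.

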